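# Seat a cup hinge in a cabinet door and hold a self-centring punch in its screw hole

### The job

Seat the loose cabinet hinge with the red bushing fully home in the round bore of the white door, flat, with its arm pointing straight out over the near edge, square to that edge, and let it go. Then take the yellow self-centring punch out of the wooden block, stand its nose in the hinge's red screw hole, and press it down gently, upright, so that the sprung nose is pushed part of the way in but not to its stop. Finish while still holding the punch like that, ready for the mallet, and leave the other tools alone.

Things in the scene. Friction and masses are not known exactly. Their poses are not given: they have to be found in the camera images.
- door: Small white cabinet door, 150 x 240 x 18 mm, thin wood lippings, lying fixed on four rubber pads 20 mm thick; upper face 38 mm above the bench. Origin on the bench under its middle; x across the door (hinge edge at x = -75 mm, the robot's side), y along that edge (240 mm), z up. Short pencil lines beside the bore run along y (line of the screw holes) and x (square line).
- door_bore (a point): Centre of the mouth of the round blind bore in the door's upper face, 38 mm above the bench and 24 mm in from the hinge edge. The bore is 37 mm in diameter, 10.6 mm deep, with a 2 mm chamfer. Axes as the door's.
- hinge: Loose grey cabinet hinge with a red and a grey bushing, 56 x 84 x 22 mm, 0.12 kg, at first lying cup down on the bench. Origin on its underside, z up. Arm to pinch: bar 18 mm wide (x), y = -42 to 18 mm, z = 12.4 to 20.5 mm. Foot under the arm at y = -34 to -10 mm: 16 mm wide neck, plate 40 mm wide (x), z = 0 to 3 mm. Home in the door, its y axis points along the door's +x; the foot hangs free.
- hinge_cup (a point): Centre of the cup at the flange's underside, [0, 24, 10.4] mm in the hinge's frame: meets door_bore when the hinge is home. The round cup, 35 mm in diameter, reaches from here down to z = 0. The flange, 56 mm (x) x 18 mm, z = 10.4 to 12.4 mm, rests on the door's face when home. The centre of mass lies 13 mm from here towards the arm.
- hinge_arm_end (a point): Free end of the hinge's arm ([0, -42, 16.5] mm in the hinge's frame).
- red_hole (a point): The marked screw hole: centre of the hole in the red bushing, on the flange's upper face, [21.5, 24, 12.4] mm in the hinge's frame. The bushing is a red ring, 12 mm outside and 7.2 mm inside diameter, standing 1.5 mm above the flange, which is the floor of the hole. The like bushing at x = -21.5 mm is grey and not wanted.
- tool_block: Fixed block of dark hardwood, 110 (x) x 46 (y) x 55 mm high, origin under its middle on the bench. The punch stands in its middle hole (19 mm in diameter, 51 mm deep); two short nail punches, fixed, stick up 24 mm from the block's top at x = -37 and +37 mm.
- punch: Loose self-centring punch, 123 mm long, about 0.12 kg, upright in the block. Origin on its axis under the collar, which rests on the block; z up the axis. Collar 26 mm in diameter, z = 0 to 5 mm; round yellow grip 16 mm in diameter, z = 5 to 65 mm; cap 20 mm in diameter to z = 75 mm; barrel 16 mm in diameter down to z = -28 mm; then the 9 mm nose, tip at z = -48 mm.
- punch_tip (a point): Tip of the punch's sprung nose, on the axis, 48 mm below the punch's origin when the nose is free. The last 3.5 mm taper to a flat 3 mm in diameter, which enters the bushing's hole.
- punch_nose (a joint): How far the nose is pushed up into the barrel: 0 free, 0.012 m at its stop. The spring starts at about 1.1 N and gains 0.45 N per mm (6.5 N at the stop).
- mallet: Wooden mallet, 292 x 124 x 62 mm, lying at the back right. Leave alone.
- pencil: Red carpenter's pencil, 161 mm long, lying in front of the door. Leave alone.
- tape_measure: Yellow tape measure, 37 x 93 x 64 mm, standing in front of the door. Leave alone.
- screwdriver: Screwdriver with orange handle, 228 mm long, lying at the back left. Leave alone.
Not all that is in view belongs to the job. Leave any turquoise look-alike of the hinge alone. Leave any blue look-alike of the punch alone.

How it is judged (in metres and radians):
On the way, in this order (a step that is already met when the one before it is completed fails the run):
1. the hinge is home in the bore, flat and square with its arm out over the edge, and let go (horizontal distance between hinge_cup and door_bore below 0.003 m and z of hinge_cup in the frame of door_bore between -0.002 and 0.0015 m and angle between hinge's own z axis and vertical below 0.06 rad and angle between the y axis of hinge and the x axis of door, either way round below 0.09 rad and x of hinge_arm_end in the frame of door below -0.1 m and contact force between the fingers and hinge below 0.1 N and linear speed of hinge below 0.02 m/s), for 0.3 s.
2. the punch is drawn out of the block (z of punch in the frame of tool_block above 0.11 m and contact force between the fingers and punch above 0.5 N), for 0.1 s.
At the end, for the whole second after the job is handed in: Hinge home within 3 mm in plan, 2 mm in height, 0.06 rad flat, 0.09 rad square, arm out, robot off it; punch held still, within 0.12 rad of upright, tip within 3 mm of the red hole's centre and 1.2 mm of its floor, nose in 2 to 10.8 mm, 1.3 to 10 N on the hinge, clear of the door (horizontal distance between hinge_cup and door_bore below 0.003 m and z of hinge_cup in the frame of door_bore between -0.002 and 0.0015 m and angle between hinge's own z axis and vertical below 0.06 rad and angle between the y axis of hinge and the x axis of door, either way round below 0.09 rad and x of hinge_arm_end in the frame of door below -0.1 m and horizontal distance between punch_tip and red_hole below 0.003 m and z of punch_tip in the frame of red_hole below 0.0012 m and angle between punch's own z axis and vertical below 0.12 rad and height (world z) of punch above 0.05 m and value of joint punch_nose between 0.002 and 0.0108 m and contact force between punch and hinge between 1.3 and 10 N and contact force between the fingers and punch above 0.5 N and contact force between the arm and hinge below 0.2 N and contact force between punch and door below 0.1 N and linear speed of punch below 0.02 m/s); the arm keeps its last pose, push and grip.
It fails at once if mallet, pencil, tape measure or screwdriver moved more than 25 mm (distance of any of mallet, pencil, tape_measure, screwdriver from where it was at the start of the episode above 0.025 m).
It fails at once if punch rammed against the hinge with more than 20 N (contact force between punch and hinge above 20 N).
It also fails if it takes over 72 s, if anything falls off the work surface, if the arm or the gripper's body presses on something with over 40 N, if the wrist force passes 120 N, or if a joint passes its speed limit or range.

### The arm

A 7-joint arm with a two-finger parallel gripper is mounted at the origin on a cart in front of the work surface, level with it; the furniture and walls round the work are solid. World frame = base frame: x ahead of the robot, y to its left, z up, the work surface at z = 0. Lengths are in mm, angles in rad, forces in N, time in s.
With the tool pointing down it reaches from about 400 to 875 mm from the base axis. Payload 4.4 kg.
Tool frame: the origin (TCP) lies midway between the tips of the shut fingers; the grasp point (between the pads) lies 19 mm behind it; z points along the fingers, y is the line along which they close (so a half turn about z gives the same grasp; the last joint's range is limited). The gripper opens to 85 mm and grips with 20 to 120 N. Pads are 22 mm wide; open, the fingers measure 114 mm over their backs; the gripper's body (76 mm by 85 mm) begins 54 mm behind the grasp point. The pads swing forward as they close: fully open they stand 13 mm farther back than shut.
Start: joints at [1.184, 0.628, 0.038, 1.517, -0.027, 0.996, -0.02], TCP at [204.99, -616.844, 231.313] pointing down, gripper open.
Joint ranges: [-3.06, 3.06], [-0.37, 2.12], [-1.25, 1.32], [0.18, 2.47], [-1.1, 4.24], [0.23, 1.98], [-2.94, 2.94]. Speed limits (rad/s): [2.57, 2.57, 3.14, 3.14, 3.14, 3.14, 3.14].

### API

Orientations are given as [roll, pitch, yaw] about the fixed x, y, z axes, in that order (R = Rz(yaw) Ry(pitch) Rx(roll)).
In Python, from cell import ctrl gives the robot as it stands.
- The arm moves only by the shell command python3 -m handwheel 'ROWS'. ROWS is JSON, a list of rows, each a list of 3 entries, a list of its own where there are three numbers: the turn, a rotation vector about the tool's x, y, z in degrees, then the shift along the tool's x, y, z in m, then the closure, from 0 (fully open) to 1 (shut). A call has 1 to 5 rows; each row shifts and turns the commanded pose from where the row before left it, along the tool's axes as they then stand; what a row does not reach is not made up. A row lasts 1/12 s, in which the tool goes at most 41.7 mm and 7.16 degrees, less where a joint would pass 70% of its speed; a pose out of reach is approached as far as the arm can. A call is refused whole if a number of a shift passes 0.0417 or a number of a turn 7.16, either way. A call with a gripper value outside its range is refused whole. The fingers move at their own pace and stop on an object; the grip force is fixed at half the most. Time passes only in rows, so rows that do not move let the fingers close. It gives the time, the measured TCP pose, the force, the opening and the grip force at its end, in the units of the state.
- ctrl.read_state(): the state, without advancing time (a new reading comes with each control period).
- ctrl.get_image(name): name is "scene" or "top" or "wrist"; returns a dict with "pixels" (480x640x3 uint8, red, green, blue), "fx", "fy", "cx", "cy" (pixels), "k1" (the pictures are not rectified: a ray, as slopes to the right and down, at radius r is drawn at 1 + k1 r^2 times it, then the intrinsics apply), "pose" (4x4, takes a point from camera to world coordinates); the wrist camera has in their place "T_tool_cam" (4x4, takes a point from camera to tool coordinates, whose origin is the TCP and whose axes are the flange's). Camera axes: x right, y up, looking along -z (the intrinsics and any distortion apply to the point x, -y, -z); pixel columns grow to the right and rows downward; lengths in mm; the calibration is good to about 2 mm. A picture is of the moment at which its call begins: read the wrist's pose just before it. There is no depth.
- ctrl.finish_job(): hands the job in; it is judged then, once.
The state is a dict: "clock": time; "qpos": joint angles; "qd": joint speeds; "tau": joint torques, N m; "eef_pos": TCP position; "tool_rot": TCP orientation; "force": force on the tool from outside, world axes, zero at the start; "torque": the same for the moment, N m; "width": finger opening in mm; "gripper_force": force on a finger pad.
Only numpy, scipy, OpenCV 4.12 (cv2) and the standard library are available. Lean on these libraries where they do the work, as an engineer would, in place of code of your own. Each camera call takes 0.05 s, during which the arm holds its last target. There are 200 camera calls.

## Working session

There is one attempt and no reset: what is moved stays moved. The work goes in short steps, Python scripts to look and compute and a shell command to move; the robot and the scene stay as the last step left them, time stands still between calls to the robot, and variables do not carry over. Pictures are saved under pics/ and viewed, at most 10 in all, crops included, and the job is handed in when it is done.

```bash
mkdir -p pics; ls; cat > h.py <<'E'
import numpy as np, cv2, sys
from cell import ctrl
from scipy.spatial.transform import Rotation as R
def save(n,f):
    im=ctrl.get_image(n); cv2.imwrite(f,im["pixels"][:,:,::-1]); return im
def T_tool(s):
    T=np.eye(4); T[:3,:3]=R.from_euler('xyz',s["tool_rot"]).as_matrix(); T[:3,3]=s["eef_pos"]; return T
def pose(im,s=None):
    return np.array(im["pose"]) if "pose" in im else T_tool(s)@np.array(im["T_tool_cam"])
def ray(im,P,u,v):
    x=(u-im["cx"])/im["fx"]; y=(v-im["cy"])/im["fy"]
    K=np.array([[1,0,0],[0,1,0],[0,0,1.]])
    p=cv2.undistortPoints(np.array([[[x,y]]],float),K,np.array([im["k1"],0,0,0,0.]))[0,0]
    d=P[:3,:3]@np.array([p[0],-p[1],-1]); return P[:3,3],d
def onz(im,P,u,v,z):
    o,d=ray(im,P,u,v); return o+d*(z-o[2])/d[2]
def proj(im,P,X):
    c=np.linalg.inv(P)@np.append(X,1); x=c[0]/-c[2]; y=-c[1]/-c[2]; k=1+im["k1"]*(x*x+y*y)
    return np.array([im["fx"]*x*k+im["cx"],im["fy"]*y*k+im["cy"]])
E
python3 - <<'E'
from h import *
s=ctrl.read_state(); print(s)
for n in("scene","top"):
    im=save(n,f"pics/{n}0.png"); print(n,im["fx"],im["k1"],np.array(im["pose"]).round(3).tolist())
E
```

```text
pics
{'clock': 0.0, 'qpos': array([ 1.1841981 ,  0.62937459,  0.03843377,  1.51839712, -0.02698433,
        0.99633792, -0.02000842]), 'qd': array([-1.15071703e-03,  1.68379429e-04, -9.41436327e-04,  8.47474062e-04,
        7.76167912e-04,  1.69264556e-03,  3.66344038e-05]), 'tau': array([-4.63994274e-04, -5.63406837e+01,  1.22603294e+00, -1.93447423e+01,
        1.10198051e-02,  1.06694992e-02, -7.19116233e-07]), 'eef_pos': array([ 204.77951244, -616.20594209,  230.36122505]), 'tool_rot': array([-3.13959389e+00,  3.71694119e-05,  3.20804322e-01]), 'force': array([-0.39703598, -0.29411543, -0.48106024]), 'torque': array([-0.03408613,  0.03238249,  0.04411132]), 'gripper_force': 0.0, 'width': 85.14471123827778}
scene 574.92098140218 -0.026805134572963393 [[0.881, 0.241, -0.407, -13.622], [-0.473, 0.455, -0.755, -1048.363], [0.003, 0.857, 0.515, 748.504], [0.0, 0.0, 0.0, 1.0]]
top 576.3116921627138 0.04598509297200945 [[0.007, 0.997, -0.071, 424.262], [-1.0, 0.008, 0.019, -18.398], [0.02, 0.071, 0.997, 1540.278], [0.0, 0.0, 0.0, 1.0]]
```

View pics/scene0.png

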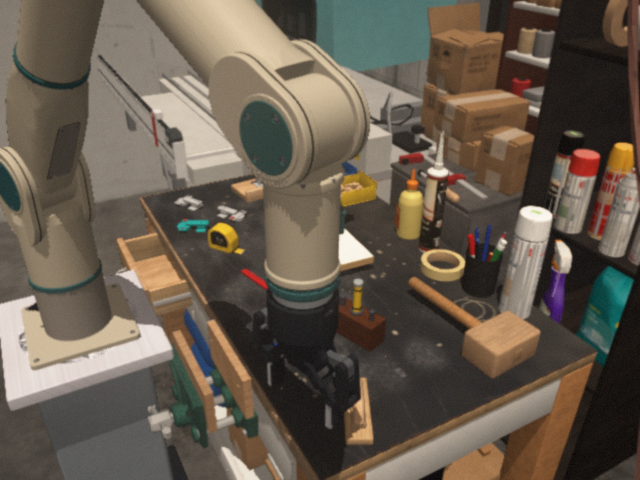

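View pics/top0.png

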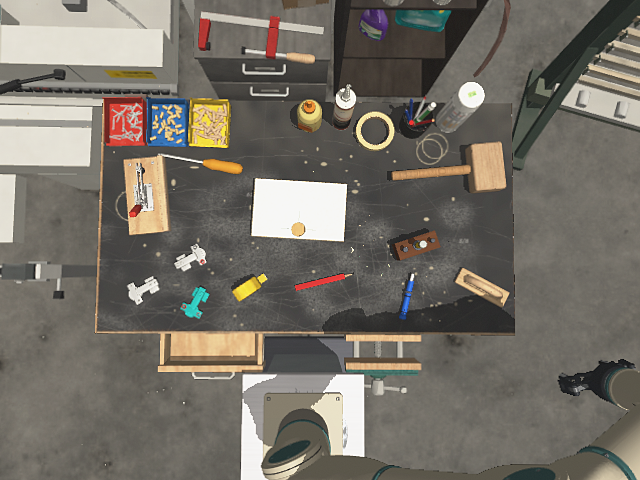

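The top view shows two grey hinges at (190,257) and (143,291), a turquoise look-alike at (195,302), the door bore at (299,229), and the block at (417,244) with a yellow-capped punch. The blue look-alike punch lies at (408,295). I'll enlarge the candidates.

```bash
python3 - <<'E'
from h import *
p=cv2.imread("pics/top0.png")
a=cv2.resize(p[235:325,120:220],(800//2,360),interpolation=cv2.INTER_CUBIC)
b=cv2.resize(p[200:260,240:340],(400,240),interpolation=cv2.INTER_CUBIC)
c=cv2.resize(p[215:275,370:470],(400,240),interpolation=cv2.INTER_CUBIC)
m=np.zeros((480,800,3),np.uint8); m[:360,:400]=a; m[:240,400:]=b; m[240:,400:]=c
cv2.imwrite("pics/crop1.png",m)
E
```

```text
(no output)
```

View pics/crop1.png

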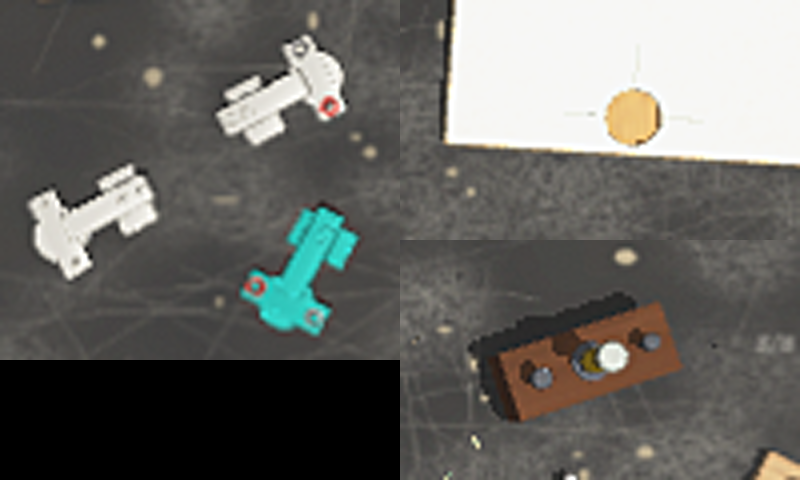

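The upper hinge at (191,257) is grey with one red and one grey bushing, so it is the right one. The hinge at (143,291) has no red bushing and the third is turquoise. The punch in the block is the yellow one with a white cap. Next I'll work out coarse positions.

```bash
python3 - <<'E'
from h import *
im=ctrl.get_image("top"); P=pose(im); p=im["pixels"]
hsv=cv2.cvtColor(p,cv2.COLOR_RGB2HSV)
# red bushing
m=((hsv[...,0]<10)|(hsv[...,0]>170))&(hsv[...,1]>90); v,u=np.nonzero(m[240:275,185:215]); print("red n",len(u)); ru,rv=u.mean()+185,v.mean()+240
red=onz(im,P,ru,rv,13.9); gre=onz(im,P,195.2,247,13.9); arm=onz(im,P,175.5,265,16.5)
print("red",ru,rv,red,"grey",gre,np.linalg.norm((red-gre)[:2]),"arm",arm)
# whole hinge blob
cup=(red+gre)/2; d=cup-arm; print("len",np.hypot(*d[:2]),"yaw_y",np.degrees(np.arctan2(d[1],d[0])),"yaw from x-90..",np.degrees(np.arctan2(*(red-gre)[1::-1]))+90)
# door
w=((hsv[...,1]<30)&(hsv[...,2]>215)).astype(np.uint8); w[:170]=0;w[250:]=0;w[:,:240]=0;w[:,360:]=0
c=max(cv2.findContours(w,cv2.RETR_EXTERNAL,cv2.CHAIN_APPROX_NONE)[0],key=cv2.contourArea)
b=cv2.boxPoints(cv2.minAreaRect(c)); B=np.array([onz(im,P,*q,38) for q in b]); print(B.round(1),np.linalg.norm(B-np.roll(B,1,0),axis=1))
# bore
o=((hsv[...,0]>8)&(hsv[...,0]<30)&(hsv[...,1]>60)).astype(np.uint8); o[:215]=0;o[243:]=0;o[:,:280]=0;o[:,320:]=0; 
c=max(cv2.findContours(o,cv2.RETR_EXTERNAL,cv2.CHAIN_APPROX_NONE)[0],key=cv2.contourArea)
(x,y),r=cv2.minEnclosingCircle(c); print("bore px",x,y,r,onz(im,P,x,y,38))
# punch cap ~ crop (613,356)
print("cap",onz(im,P,370+213/4,215+116/4,130))
A=np.array([onz(im,P,370+q[0]/4,215+q[1]/4,55) for q in((98,112),(263,62),(280,125),(118,180))]);print("block",A.round(1),A.mean(0))
E
```

```text
red n 15
red 201.86666666666667 261.2 [442.28985519 268.58860835  13.9       ] grey [479.48823296 286.82982074  13.9       ] 41.43019597710654 arm [431.941172   336.32019147  16.5       ]
len 65.3699159645664 yaw_y -63.715304169949164 yaw from x-90.. -63.8777507138187
[[ 510.8  137.6   38. ]
 [ 660.3  130.6   38. ]
 [ 647.5 -109.8   38. ]
 [ 497.7 -101.1   38. ]] [239.06821626 149.63142477 240.7267473  150.08836952]
bore px 297.7047119140625 228.95669555664062 6.992407321929932 [527.59402396  17.26436384  38.        ]
cap [ 486.75442229 -293.20844525  130.        ]
block [[ 492.1 -233.5   55. ]
 [ 525.3 -340.4   55. ]
 [ 484.6 -351.1   55. ]
 [ 448.3 -246.3   55. ]] [ 487.57677005 -292.8054674    55.        ]
```

The two headings agree: the hinge points at -64° and its bushing spacing measures 41 mm against the given 43. The door measures 150×240 at yaw about -3°, with the bore near (528,17). I'll move to above the hinge.

```bash

for i in 1 2; do python3 -m handwheel '[[[0,0,0],[0.034,-0.0228,0],0],[[0,0,0],[0.034,-0.0228,0],0],[[0,0,0],[0.034,-0.0228,0],0],[[0,0,0],[0.034,-0.0228,0],0],[[0,0,0],[0.034,-0.0228,0],0]]'; done
python3 -m handwheel '[[[0,0,0],[0.034,-0.0228,0],0],[[0,0,0],[0.034,-0.0228,0],0],[[0,0,0],[0.034,-0.0228,0],0]]'
python3 - <<'E'
from h import *
im=ctrl.get_image("wrist"); print(np.array(im["T_tool_cam"]).round(3).tolist(),im["fx"],im["k1"])
E
```

```text
clock: 0.57
eef_pos: [331.1, -453.3, 231.1]
tool_rot: [-3.141, -0.0, 0.32]
force: [0.8, -0.9, 0.2]
width: 85.5
gripper_force: 0.0
clock: 0.98
eef_pos: [456.5, -291.5, 231.3]
tool_rot: [-3.141, 0.0, 0.321]
force: [0.4, -1.4, -0.6]
width: 85.6
gripper_force: 0.0
clock: 1.23
eef_pos: [531.7, -194.4, 231.2]
tool_rot: [-3.141, 0.0, 0.321]
force: [-0.1, -0.4, 0.3]
width: 85.1
gripper_force: 0.0
[[-0.001, 0.963, 0.271, 67.83], [1.0, 0.001, 0.0, -0.451], [-0.0, 0.271, -0.963, -143.968], [0.0, 0.0, 0.0, 1.0]] 416.74788925031396 -0.030325540199017904
```

```bash

for i in 1 2; do python3 -m handwheel '[[[0,0,0],[0.0061,-0.0392,0],0],[[0,0,0],[0.0061,-0.0392,0],0],[[0,0,0],[0.0061,-0.0392,0],0],[[0,0,0],[0.0061,-0.0392,0],0],[[0,0,0],[0.0061,-0.0392,0],0]]'; done
python3 -m handwheel '[[[0,0,0],[0.0061,-0.0392,0],0],[[0,0,0],[0.0061,-0.0392,0],0],[[0,0,0],[0.0061,-0.0392,0],0]]'
for i in 1 2; do python3 -m handwheel '[[[0,0,-7],[0,0,0.009],0],[[0,0,-7],[0,0,0.009],0],[[0,0,-7],[0,0,0.009],0],[[0,0,-7],[0,0,0.009],0],[[0,0,-7],[0,0,0.009],0]]'; done
python3 -m handwheel '[[[0,0,-7],[0,0,0.009],0],[[0,0,-7],[0,0,0.009],0],[[0,0,-7],[0,0,0],0],[[0,0,-7],[0,0,0],0],[[0,0,0],[0,0,0],0]]'
python3 - <<'E'
from h import *
s=ctrl.read_state(); im=save("wrist","pics/w1.png"); print(s["eef_pos"],s["tool_rot"],s["qpos"])
E
```

```text
clock: 1.7
eef_pos: [497.3, 0.9, 231.2]
tool_rot: [-3.142, 0.0, 0.32]
force: [1.0, 0.5, -0.2]
width: 85.8
gripper_force: 0.0
clock: 2.12
eef_pos: [464.6, 196.5, 231.3]
tool_rot: [3.141, 0.0, 0.321]
force: [0.9, -0.6, 0.3]
width: 85.5
gripper_force: 0.0
clock: 2.37
eef_pos: [444.9, 313.9, 231.2]
tool_rot: [3.141, 0.0, 0.321]
force: [0.3, -0.3, 0.2]
width: 85.3
gripper_force: 0.0
clock: 2.78
eef_pos: [445.5, 312.2, 185.7]
tool_rot: [-3.142, 0.0, 0.938]
force: [0.7, -0.7, 0.5]
width: 85.5
gripper_force: 0.0
clock: 3.2
eef_pos: [445.6, 312.1, 140.8]
tool_rot: [-3.141, 0.0, 1.548]
force: [-0.2, -0.3, -0.2]
width: 85.4
gripper_force: 0.0
clock: 3.62
eef_pos: [445.6, 311.8, 122.8]
tool_rot: [-3.14, -0.0, 2.034]
force: [-0.5, -0.3, -0.0]
width: 85.7
gripper_force: 0.0
[445.55084265 311.80378667 122.78661947] [-3.14046201e+00 -2.55549069e-04  2.03375228e+00] [-0.35593146  0.66730298 -0.46934142  1.90707596  0.4625668   0.67651556
 -0.64319583]
```

View pics/w1.png

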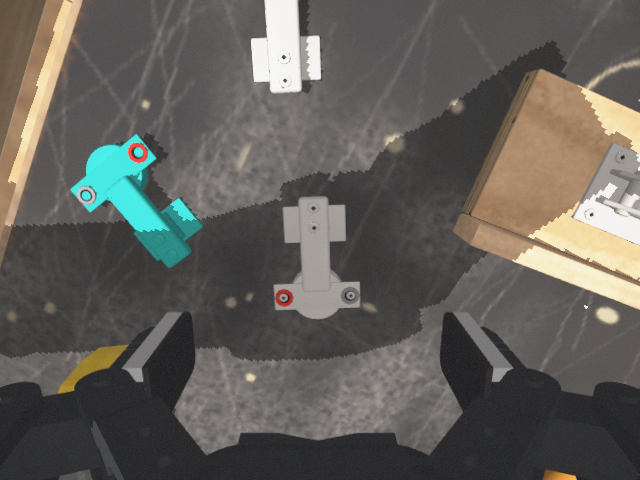

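The wrist view shows the hinge with its red bushing at (284,298), its grey bushing at (350,296) and its arm end at (313,197). The yellow tape measure is at lower left near the left finger, around (95,370).

```bash
python3 - <<'E'
from h import *
s=ctrl.read_state(); im=ctrl.get_image("wrist"); P=pose(im,s)
r=onz(im,P,284,298,13.9); g=onz(im,P,350,296,13.9); a=onz(im,P,313.5,197,20.5)
c=(r+g)/2; print(r,g,np.linalg.norm(r-g),a)
d=(c-a)[:2]; print("len",np.hypot(*d), "head",np.degrees(np.arctan2(d[1],d[0])), np.degrees(np.arctan2(*(r-g)[1::-1]))+90)
h=d/np.hypot(*d); gp=c[:2]-39*h; print("grasp",gp)
t=ctrl.get_image("top"); Q=pose(t)
for u,v in((233,295),(262,275),(268,284),(240,302)): print(onz(t,Q,u,v,64).round())
print("TCP px",proj(im,P,np.append(gp,5)))
dw=gp-s["eef_pos"][:2]; y=s["tool_rot"][2]; print("tool dx,dy",dw@[np.cos(y),np.sin(y)],dw@[np.sin(y),-np.cos(y)])
E
```

```text
[441.7395333  268.75488049  13.9       ] [479.806584   289.06596274  13.9       ] 43.14673117195397 [429.50881847 337.86822141  20.5       ]
len 66.734360500166 head -62.063812672839425 -61.91737173074495
grasp [442.50203068 313.3657483 ]
[357. 179.  64.]
[408. 106.  64.]
[385.  91.  64.]
[339. 161.  64.]
TCP px [315.14722957 235.79371608]
tool dx,dy 2.6172257090881637 -2.208722970172813
```

```bash

python3 -m handwheel '[[[0,0,-1.5],[0.0026,-0.0022,0],0.4],[[0,0,0],[0,0,0.035],0.45],[[0,0,0],[0,0,0.035],0.45],[[0,0,0],[0,0,0.03],0.45],[[0,0,0],[0,0,0.0178],0.45]]'
python3 -m handwheel '[[[0,0,0],[0,0,0],0.45],[[0,0,0],[0,0,0],0.45]]'
for i in 1 2; do python3 -m handwheel '[[[0,0,0],[0,0,0],1],[[0,0,0],[0,0,0],1],[[0,0,0],[0,0,0],1],[[0,0,0],[0,0,0],1],[[0,0,0],[0,0,0],1]]'; done
```

```text
clock: 4.18
eef_pos: [441.1, 312.8, 3.0]
tool_rot: [-3.139, 0.001, 2.057]
force: [-0.2, -0.3, -0.0]
width: 47.3
gripper_force: 0.0
clock: 4.35
eef_pos: [441.7, 313.9, 5.2]
tool_rot: [-3.14, 0.0, 2.058]
force: [0.0, 0.2, 0.0]
width: 46.7
gripper_force: 0.0
clock: 4.77
eef_pos: [443.4, 314.6, 7.3]
tool_rot: [3.138, -0.001, 2.057]
force: [-1.1, -0.7, 6.4]
width: 16.4
gripper_force: 59.0
clock: 5.18
eef_pos: [443.4, 314.6, 7.4]
tool_rot: [3.138, -0.001, 2.057]
force: [-0.5, -0.0, 6.7]
width: 16.2
gripper_force: 59.0
```

```bash

python3 -m handwheel '[[[0,0,0],[0,0,-0.02],1],[[0,0,0],[0,0,-0.04],1],[[0,0,0],[0,0,-0.04],1],[[0,0,0],[0,0,0],1],[[0,0,0],[0,0,0],1]]'
python3 - <<'E'
from h import *
s=ctrl.read_state(); print(s["eef_pos"],s["tool_rot"],s["width"],s["force"])
im=save("wrist","pics/w2.png")
E
```

```text
clock: 5.6
eef_pos: [444.2, 314.8, 108.5]
tool_rot: [3.135, -0.001, 2.056]
force: [-0.5, 0.2, -1.5]
width: 16.3
gripper_force: 59.2
[444.1717682  314.75690236 108.48039941] [ 3.13545174e+00 -8.20872722e-04  2.05648801e+00] 16.29034711125791 [-0.47553466  0.24740257 -1.45079839]
```

View pics/w2.png

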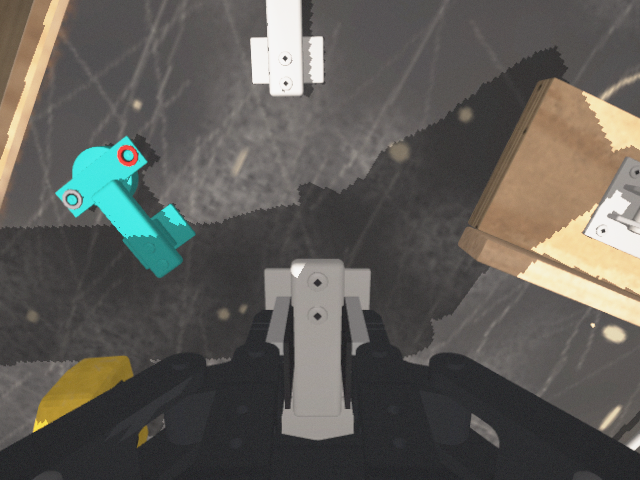

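The hinge is held square with its arm end at (318,260), and the foot plate width agrees with the expected height. Next I'll carry it past the bore, turn it to the door's heading, and measure the bore close up.

```bash
python3 - <<'E'
from h import *
s=ctrl.read_state(); im=ctrl.get_image("wrist"); P=np.array(im["T_tool_cam"])
print("arm end tool", onz(im,P,318,259.5,-13.1),"plate",onz(im,P,264,269,4.4),onz(im,P,371,269,4.4))
E
python3 -m handwheel '[[[0,0,0],[-0.0400,-0.0034,-0.009],1],[[0,0,0],[-0.040,-0.0034,-0.009],1],[[0,0,0],[-0.040,-0.0034,-0.009],1],[[0,0,0],[-0.040,-0.0034,-0.009],1],[[0,0,0],[-0.040,-0.0034,-0.009],1]]'
python3 -m handwheel '[[[0,0,0],[-0.040,-0.0034,-0.009],1],[[0,0,0],[-0.040,-0.0034,-0.009],1],[[0,0,0],[-0.040,-0.0034,-0.009],1],[[0,0,-6.6],[0,0,0],1],[[0,0,-6.6],[0,0,0],1]]'
python3 -m handwheel '[[[0,0,-6.6],[0,0,0],1],[[0,0,-6.6],[0,0,0],1],[[0,0,-6.6],[0,0,0],1],[[0,0,-6.6],[0,0,0],1],[[0,0,-6.6],[0,0,0],1]]'
python3 -m handwheel '[[[0,0,-6.6],[0,0,0],1],[[0,0,-6.6],[0,0,0],1],[[0,0,0],[0,0,0],1],[[0,0,0],[0,0,0],1]]'
python3 - <<'E'
from h import *
s=ctrl.read_state(); im=save("wrist","pics/w3.png"); print(s["eef_pos"],s["tool_rot"],s["qpos"])
E
```

```text
arm end tool [ 27.79442847  -0.41399042 -13.1       ] plate [ 18.54304916 -20.68545144   4.4       ] [18.52840223 19.51900655  4.4       ]
clock: 6.12
eef_pos: [520.1, 126.7, 149.2]
tool_rot: [-3.138, -0.001, 2.058]
force: [1.5, 1.1, -1.2]
width: 16.2
gripper_force: 59.1
clock: 6.53
eef_pos: [568.1, 13.8, 175.9]
tool_rot: [-3.139, -0.0, 2.286]
force: [-0.9, 1.0, -2.0]
width: 16.3
gripper_force: 59.2
clock: 6.95
eef_pos: [566.7, 17.8, 175.5]
tool_rot: [-3.14, -0.004, 2.87]
force: [0.2, -0.7, -1.3]
width: 16.1
gripper_force: 59.1
clock: 7.28
eef_pos: [567.0, 17.9, 175.9]
tool_rot: [3.141, -0.003, 3.091]
force: [1.2, 0.2, -1.1]
width: 16.1
gripper_force: 59.1
[567.03406168  17.93145493 175.93391905] [ 3.14139862e+00 -3.13680894e-03  3.09099738e+00] [ 0.43943763  0.71469764 -0.85037594  1.79264089  0.6518806   0.94444746
  0.82681446]
```

View pics/w3.png

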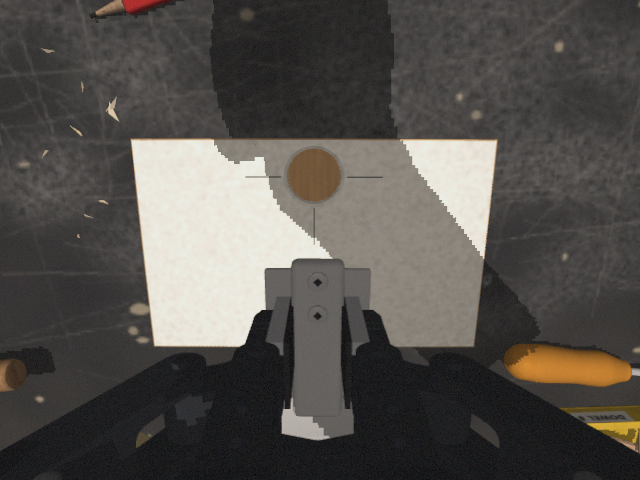

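The close view shows the bore with its pencil lines crossing near (314,177). The door's edge is level in the image, so the tool is square to the door.

```bash
python3 - <<'E'
from h import *
s=ctrl.read_state(); im=ctrl.get_image("wrist"); P=pose(im,s)
hsv=cv2.cvtColor(im["pixels"],cv2.COLOR_RGB2HSV)
m=((hsv[...,0]>5)&(hsv[...,0]<25)&(hsv[...,1]>110)).astype(np.uint8); m[:145]=0;m[210:]=0;m[:,:270]=0;m[:,360:]=0
c=max(cv2.findContours(m,cv2.RETR_EXTERNAL,cv2.CHAIN_APPROX_NONE)[0],key=cv2.contourArea); (x,y),r=cv2.minEnclosingCircle(c); print("floor",x,y,r)
f=onz(im,P,x,y,27.4); e=onz(im,P,x+r,y,27.4); print("floor->",f,np.linalg.norm(e-f))
b=onz(im,P,314.2,177.2,38); print("cross",b)
l=onz(im,P,246,177,38); q=onz(im,P,382,178,38); print("line dir",l,q, np.degrees(np.arctan2(*(l-q)[0:2]))) 
e1=onz(im,P,132,139,38); e2=onz(im,P,498,139,38); print("edge",e1,e2,np.linalg.norm(e1-e2))
y=s["tool_rot"][2]; X=np.array([np.cos(y),np.sin(y)]);Y=np.array([np.sin(y),-np.cos(y)])
# cup centre at tool x=-39 (hinge y=24 vs -15), tool y=-0.5
for t in (b,f):
  d=t[:2]-s["eef_pos"][:2]; print("cup move dx,dy",d@X+39, d@Y+0.5)
E
```

```text
floor 313.8038330078125 174.0693817138672 26.081867218017578
floor-> [527.32461132  17.73511369  27.4       ] 18.17498896318045
cross [528.37992622  18.032517    38.        ]
line dir [525.85671256 -27.82752906  38.        ] [531.21615981  63.61845699  38.        ] -176.64585776369225
edge [ 496.8506983  -101.00569471   38.        ] [509.25608682 140.719956    38.        ] 242.04376437987918
cup move dx,dy 77.83087949233314 -1.437748467618927
cup move dx,dy 78.86980735564 -1.7881299182248198
```

```bash

python3 -m handwheel '[[[0,0,0],[0.039,-0.0008,0],1],[[0,0,0],[0.0393,-0.0008,0],1],[[0,0,0],[0,0,0.04],1],[[0,0,0],[0,0,0.04],1],[[0,0,0],[0,0,0.03],1]]'
python3 -m handwheel '[[[0,0,0],[0,0,0.01],1],[[0,0,0],[0,0,0],1],[[0,0,0],[0,0,0],1]]'
python3 - <<'E'
from h import *
s=ctrl.read_state(); print(s["eef_pos"],s["tool_rot"])
a=save("scene","pics/s1.png"); P=pose(a); u=proj(a,P,[528,18,38]); print(u)
p=cv2.imread("pics/s1.png"); x,y=u.astype(int); p=p[max(y-60,0):y+60,x-75:x+75]; cv2.imwrite("pics/s1c.png",cv2.resize(p,None,fx=5,fy=5,interpolation=cv2.INTER_CUBIC))
E
```

```text
clock: 7.8
eef_pos: [488.9, 19.5, 66.1]
tool_rot: [-3.141, -0.0, 3.092]
force: [1.2, -0.4, -1.7]
width: 16.2
gripper_force: 59.1
clock: 8.05
eef_pos: [490.2, 21.0, 58.0]
tool_rot: [3.141, 0.0, 3.094]
force: [-0.4, 0.2, -0.6]
width: 16.4
gripper_force: 59.1
[490.2341698   20.96548353  58.02794393] [3.14125881e+00 3.87874504e-04 3.09412485e+00]
[302.7740942  243.63072977]
```

View pics/s1c.png

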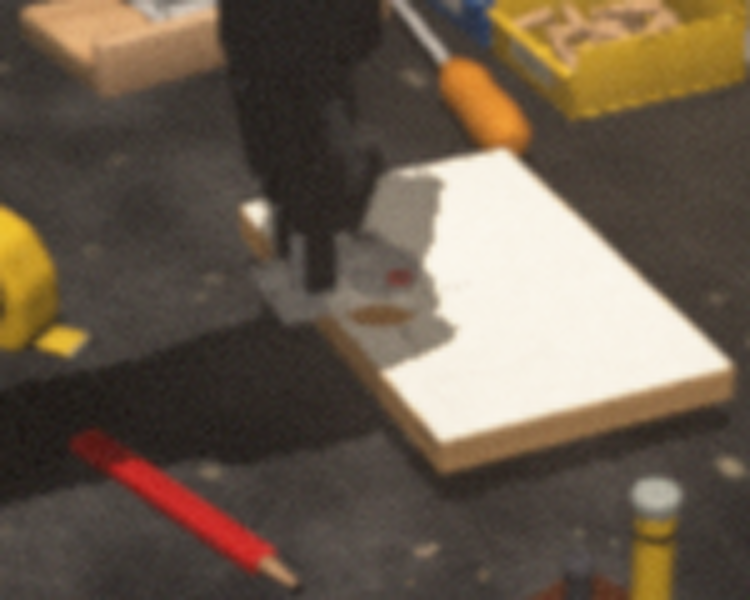

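```bash
python3 -m handwheel '[[[0,0,0],[0.0012,-0.0008,0.004],1],[[0,0,0],[0,0,0],1],[[0,0,0],[0,0,0],1]]'; python3 - <<'E'
from h import *
a=ctrl.get_image("scene"); P=pose(a); s=ctrl.read_state();print(s["eef_pos"],s["tool_rot"],s["force"])
hsv=cv2.cvtColor(a["pixels"],cv2.COLOR_RGB2HSV)
m=((hsv[...,0]<10)|(hsv[...,0]>168))&(hsv[...,1]>70); v,u=np.nonzero(m[225:255,295:325]); ru,rv=u.mean()+295,v.mean()+225
z=s["eef_pos"][2]-7.4+13.9; r=onz(a,P,ru,rv,z); print(len(u),ru,rv,"red at",r,"expect over bore",[526.8,-3.6])
o=((hsv[...,0]>8)&(hsv[...,0]<25)&(hsv[...,1]>80)).astype(np.uint8); n,l,st,ce=cv2.connectedComponentsWithStats(o[235:262,292:316]); print(st[1:],ce[1:])
for c in ce[1:]: print(onz(a,P,c[0]+292,c[1]+235,38))
E
```

```text
clock: 8.35
eef_pos: [489.0, 19.3, 54.3]
tool_rot: [-3.141, 0.001, 3.094]
force: [-0.6, -0.4, -2.2]
width: 16.3
gripper_force: 59.1
[488.96941801  19.39279905  54.2307877 ] [-3.14156856e+00  1.33753006e-03  3.09357939e+00] [-0.76125314  0.2920259  -1.62844722]
19 306.05263157894734 239.05263157894737 red at [527.26888754  -0.83416074  60.7307877 ] expect over bore [526.8, -3.6]
[[ 5  9 13  4 43]
 [ 0 12 14 15 83]] [[10.65116279 10.58139535]
 [ 5.93975904 19.62650602]]
[523.54096955   9.96645546  38.        ]
[494.93165222 -21.58008586  38.        ]
```

```bash
python3 -m handwheel '[[[0,0,0],[0,0,0.007],1],[[0,0,0],[0,0,0.0],1],[[0,0,0],[0,0,0],1]]';python3 -m handwheel '[[[0,0,0],[0,0,0.002],1],[[0,0,0],[0,0,0.001],1],[[0,0,0],[0,0,0],1]]'; python3 -m handwheel '[[[0,0,0],[0,0,0.001],1],[[0,0,0],[0,0,0.001],1],[[0,0,0],[0,0,0],1]]'
```

```text
clock: 8.65
eef_pos: [488.2, 19.4, 46.2]
tool_rot: [-3.141, -0.001, 3.094]
force: [0.1, 0.0, -0.9]
width: 16.3
gripper_force: 59.1
clock: 8.9
eef_pos: [488.4, 19.6, 43.3]
tool_rot: [-3.142, -0.0, 3.094]
force: [0.9, 0.5, -1.3]
width: 16.1
gripper_force: 59.1
clock: 9.15
eef_pos: [488.4, 19.5, 41.4]
tool_rot: [-3.142, -0.0, 3.094]
force: [-0.1, -0.6, -1.2]
width: 16.6
gripper_force: 59.1
```

No contact 4 mm below the mouth, so the cup is entering the bore.

```bash
python3 -m handwheel '[[[0,0,0],[0,0,0.002],1],[[0,0,0],[0,0,0.002],1],[[0,0,0],[0,0,0],1]]';python3 -m handwheel '[[[0,0,0],[0,0,0.001],1],[[0,0,0],[0,0,0.001],1],[[0,0,0],[0,0,0],1]]';
```

```text
clock: 9.4
eef_pos: [488.3, 19.5, 37.2]
tool_rot: [-3.141, -0.0, 3.094]
force: [0.9, -1.2, -0.2]
width: 16.1
gripper_force: 59.1
clock: 9.65
eef_pos: [488.5, 19.5, 35.4]
tool_rot: [-3.142, -0.0, 3.094]
force: [-0.2, 0.9, -2.0]
width: 16.4
gripper_force: 59.1
```

```bash
for i in 1 2; do python3 -m handwheel '[[[0,0,0],[0,0,0.001],1],[[0,0,0],[0,0,0],1],[[0,0,0],[0,0,0],1]]';done
```

```text
clock: 9.9
eef_pos: [488.5, 19.6, 34.7]
tool_rot: [-3.141, 0.0, 3.094]
force: [-1.3, -0.4, 2.4]
width: 16.4
gripper_force: 59.6
clock: 10.15
eef_pos: [488.5, 19.6, 34.2]
tool_rot: [-3.141, 0.001, 3.094]
force: [-3.3, -0.7, 9.5]
width: 16.2
gripper_force: 60.3
```

The hinge is seated: contact came at 34.7 mm, where 35 was expected. I'll relax, open and rise straight up.

```bash
python3 -m handwheel '[[[0,0,0],[0,0,-0.0015],1],[[0,0,0],[0,0,0],0.4],[[0,0,0],[0,0,0],0.4],[[0,0,0],[0,0,0],0.4],[[0,0,0],[0,0,0],0.4]]'
python3 -m handwheel '[[[0,0,0],[0,0,0],0.4],[[0,0,0],[0,0,-0.01],0.4],[[0,0,0],[0,0,-0.03],0.4],[[0,0,0],[0,0,-0.04],0.4],[[0,0,0],[0,0,-0.04],0.4]]'
python3 -m handwheel '[[[0,0,0],[-0.04,0,-0.01],0.4],[[0,0,0],[-0.04,0,-0.01],0.4],[[0,0,0],[0,0,0],0.4],[[0,0,0],[0,0,0],0.4]]'
python3 - <<'E'
from h import *
s=ctrl.read_state(); im=save("wrist","pics/w4.png"); print(s["eef_pos"],s["tool_rot"])
E
```

```text
clock: 10.57
eef_pos: [488.6, 19.6, 34.9]
tool_rot: [3.141, -0.0, 3.094]
force: [0.2, 0.1, -0.5]
width: 51.1
gripper_force: 0.0
clock: 10.98
eef_pos: [487.4, 19.8, 155.7]
tool_rot: [3.141, -0.003, 3.095]
force: [1.2, -0.8, -0.5]
width: 50.9
gripper_force: 0.0
clock: 11.32
eef_pos: [570.4, 15.6, 175.4]
tool_rot: [3.14, 0.002, 3.092]
force: [-0.2, 0.4, 0.1]
width: 51.1
gripper_force: 0.0
[570.44060135  15.6349889  175.43291359] [3.14041764e+00 2.34884335e-03 3.09169952e+00]
```

View pics/w4.png

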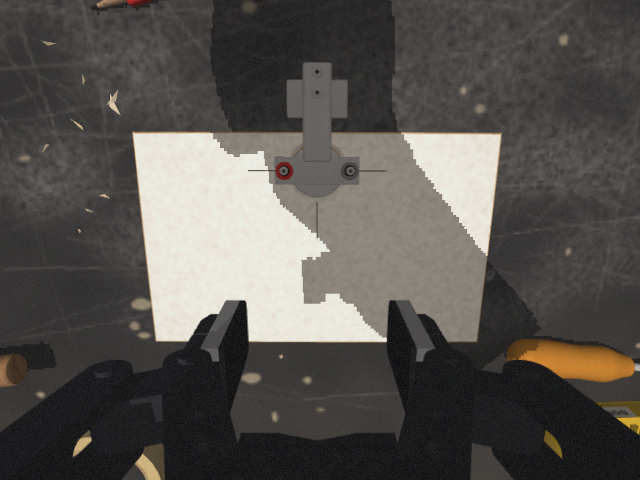

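The hinge is home and square: both bushings lie on the pencil line, red at (284,171) and grey at (350,171), and the arm points out over the edge. Now for the red hole's position and then the punch.

```bash
python3 - <<'E'
from h import *
s=ctrl.read_state(); im=ctrl.get_image("wrist"); P=pose(im,s)
hsv=cv2.cvtColor(im["pixels"],cv2.COLOR_RGB2HSV)
m=(((hsv[...,0]<10)|(hsv[...,0]>168))&(hsv[...,1]>90)).astype(np.uint8); m[:155]=0;m[190:]=0;m[:,:265]=0;m[:,305:]=0
c=max(cv2.findContours(m,cv2.RETR_EXTERNAL,cv2.CHAIN_APPROX_NONE)[0],key=cv2.contourArea);(x,y),r=cv2.minEnclosingCircle(c)
R1=onz(im,P,x,y,41.5); g=onz(im,P,350,171,41.5); print("red",x,y,r,R1,"grey",g,np.linalg.norm(R1-g),"cup",(R1+g)/2, np.degrees(np.arctan2(*(g-R1)[:2])))
a=onz(im,P,317,62.5,48.1);print("arm end",a)
E
for i in 1 ; do python3 -m handwheel '[[[0,0,0],[0.0056,-0.0399,-0.0045],0],[[0,0,0],[0.0056,-0.0399,-0.0045],0],[[0,0,0],[0.0056,-0.0399,-0.0045],0],[[0,0,0],[0.0056,-0.0399,-0.0045],0],[[0,0,0],[0.0056,-0.0399,-0.0045],0]]'; done
python3 -m handwheel '[[[0,0,0],[0.0056,-0.0399,-0.0045],0],[[0,0,0],[0.0056,-0.0399,-0.0045],0],[[0,0,0],[0.0056,-0.0399,-0.0045],0],[[0,0,0],[0.0056,-0.0399,-0.0045],0],[[0,0,6.9],[0,0,0],0]]'
python3 -m handwheel '[[[0,0,6.9],[0,0,0],0],[[0,0,6.9],[0,0,0],0],[[0,0,6.9],[0,0,0],0],[[0,0,6.9],[0,0,0],0],[[0,0,6.9],[0,0,0],0]]'
python3 -m handwheel '[[[0,0,6.9],[0,0,0],0],[[0,0,6.9],[0,0,0],0],[[0,0,6.9],[0,0,0],0],[[0,0,6.9],[0,0,0],0],[[0,0,0],[0,0,0],0]]'
python3 - <<'E'
from h import *
s=ctrl.read_state(); im=save("wrist","pics/w5.png"); print(s["eef_pos"],s["tool_rot"])
E
```

```text
red 284.5 174.5 8.860122680664062 [526.16772425  -3.76021018  41.5       ] grey [525.98755826  39.44259362  41.5       ] 43.20317946945573 cup [526.07764126  17.84119172  41.5       ] -0.23893568228983444
arm end [459.48860104  20.96081292  48.1       ]
clock: 11.83
eef_pos: [528.6, -183.2, 196.9]
tool_rot: [-3.141, -0.003, 3.096]
force: [0.1, -0.0, -0.4]
width: 85.4
gripper_force: 0.0
clock: 12.25
eef_pos: [496.0, -350.9, 213.8]
tool_rot: [-3.136, -0.003, 2.961]
force: [-0.6, -1.8, 0.0]
width: 85.6
gripper_force: 0.0
clock: 12.67
eef_pos: [499.4, -339.4, 214.6]
tool_rot: [-3.141, -0.003, 2.367]
force: [0.4, 0.4, 1.0]
width: 85.5
gripper_force: 0.0
clock: 13.08
eef_pos: [499.7, -339.3, 214.8]
tool_rot: [-3.139, -0.001, 1.888]
force: [-0.1, 0.2, -0.1]
width: 85.1
gripper_force: 0.0
[ 499.67710783 -339.3278489   214.84559158] [-3.13931520e+00 -1.26835368e-03  1.88803437e+00]
```

View pics/w5.png

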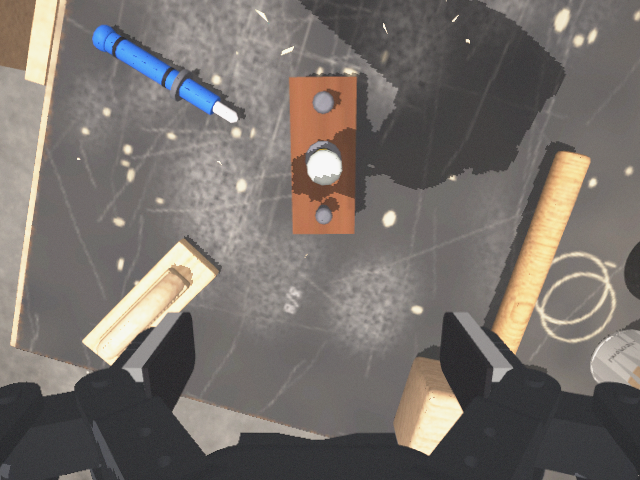

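The punch's white cap is at (324,167), with the block upright in the image and nails at (323,101) and (323,215). The blue look-alike at (165,70) is to be left alone.

```bash
python3 - <<'E'
from h import *
s=ctrl.read_state(); im=ctrl.get_image("wrist"); P=pose(im,s)
hsv=cv2.cvtColor(im["pixels"],cv2.COLOR_RGB2HSV)
m=((hsv[...,1]<40)&(hsv[...,2]>190)).astype(np.uint8); m[:130]=0;m[200:]=0;m[:,:295]=0;m[:,350:]=0
c=max(cv2.findContours(m,cv2.RETR_EXTERNAL,cv2.CHAIN_APPROX_NONE)[0],key=cv2.contourArea);(x,y),r=cv2.minEnclosingCircle(c)
C=onz(im,P,x,y,130); E=onz(im,P,x+r,y,130); print(x,y,r,C,np.linalg.norm(C-E))
n=[onz(im,P,323,101.5,79),onz(im,P,323.5,215,79)]; print("nails",n,np.mean(n,0),np.linalg.norm(n[0]-n[1]))
yw=s["tool_rot"][2]; X=np.array([np.cos(yw),np.sin(yw)]);Y=np.array([np.sin(yw),-np.cos(yw)]); d=C[:2]-s["eef_pos"][:2]; print("dx,dy",d@X,d@Y)
s2=dict(eef_pos=[570.44,15.635,175.43],tool_rot=[3.1404,.00235,3.0917]); P=pose(im,s2)
a,b=onz(im,P,284.2,171.2,41.5),onz(im,P,350,171,41.5); print("red",a,"cup",(a+b)/2)
E
```

```text
324.0359802246094 166.56040954589844 17.309309005737305 [ 486.77154789 -291.5296841   130.        ] 9.382226913283011
nails [array([ 475.0058009 , -256.69986284,   79.        ]), array([ 498.89969347, -326.42270448,   79.        ])] [ 486.95274719 -291.56128366   79.        ] 73.70341069824968
dx,dy 49.63345335776029 2.7218088368788873
red [527.27660251  -4.69650109  41.5       ] cup [528.30813665  16.98314117  41.5       ]
```

```bash

python3 -m handwheel '[[[0,0,0],[0.025,0.0014,0],0],[[0,0,0],[0.0246,0.0013,0],0],[[0,0,0],[0,0,0.035],0],[[0,0,0],[0,0,0.04],0],[[0,0,0],[0,0,0.037],0]]'
python3 -m handwheel '[[[0,0,0],[0,0,0.019],0],[[0,0,0],[0,0,0],0],[[0,0,0],[0,0,0],0],[[0,0,0],[0,0,0],0]]'
```

```text
clock: 13.6
eef_pos: [487.8, -292.1, 102.7]
tool_rot: [3.141, 0.001, 1.894]
force: [0.9, 0.1, -0.4]
width: 85.3
gripper_force: 0.0
clock: 13.93
eef_pos: [489.0, -292.6, 85.7]
tool_rot: [3.14, 0.001, 1.891]
force: [-0.4, 0.1, 0.7]
width: 85.4
gripper_force: 0.0
```

```bash

python3 -m handwheel '[[[0,0,0],[0.0017,-0.0017,0.002],0],[[0,0,0],[0,0,0],0],[[0,0,0],[0,0,0],1],[[0,0,0],[0,0,0],1],[[0,0,0],[0,0,0],1]]'
python3 -m handwheel '[[[0,0,0],[0,0,0],1],[[0,0,0],[0,0,0],1],[[0,0,0],[0,0,0],1],[[0,0,0],[0,0,0],1],[[0,0,0],[0,0,0],1]]'
```

```text
clock: 14.35
eef_pos: [486.1, -291.7, 83.1]
tool_rot: [3.141, 0.001, 1.89]
force: [-0.3, 0.9, 0.6]
width: 51.3
gripper_force: 0.0
clock: 14.77
eef_pos: [486.1, -291.4, 82.5]
tool_rot: [3.141, 0.0, 1.89]
force: [0.7, 0.3, 0.5]
width: 14.8
gripper_force: 58.3
```

Gripped. The reading of 14.8 mm for the 16 mm grip matches the offset seen on the hinge. Now I'll draw the punch straight up.

```bash

python3 -m handwheel '[[[0,0,0],[0,0,-0.02],1],[[0,0,0],[0,0,-0.03],1],[[0,0,0],[0,0,-0.03],1],[[0,0,0],[0,0,-0.03],1],[[0,0,0],[0,0,0],1]]'
python3 -m handwheel '[[[0,0,0],[0,0,0],1],[[0,0,0],[0,0,0],1]]'
python3 - <<'E'
from h import *
s=ctrl.read_state(); print(s["force"],s["eef_pos"],s["width"])
yw=s["tool_rot"][2]; X=np.array([np.cos(yw),np.sin(yw)]);Y=np.array([np.sin(yw),-np.cos(yw)]); d=np.array([527.3,-4.2])-s["eef_pos"][:2]; print("dx,dy",d@X,d@Y)
E
```

```text
clock: 15.18
eef_pos: [489.2, -292.5, 197.8]
tool_rot: [3.135, 0.007, 1.89]
force: [1.1, 0.1, -1.5]
width: 14.5
gripper_force: 59.3
clock: 15.35
eef_pos: [484.9, -291.5, 191.7]
tool_rot: [-3.14, -0.001, 1.89]
force: [-0.3, 0.2, -2.0]
width: 15.1
gripper_force: 59.3
[-0.31453438  0.24097074 -2.03231785] [ 484.89821971 -291.51748664  191.72852109] 15.066970793350716
dx,dy 259.54883589637024 130.3213370275903
```

```bash

python3 -m handwheel '[[[0,0,0],[0.0324,0.0163,0],1],[[0,0,0],[0.0324,0.0163,0],1],[[0,0,0],[0.0324,0.0163,0],1],[[0,0,0],[0.0324,0.0163,0],1],[[0,0,0],[0.0324,0.0163,0],1]]'
python3 -m handwheel '[[[0,0,0],[0.0324,0.0163,0],1],[[0,0,0],[0.0324,0.0163,0],1],[[0,0,0],[0.0324,0.0163,0],1],[[0,0,0],[0,0,0.02],1],[[0,0,0],[0,0,0.017],1]]'
python3 -m handwheel '[[[0,0,0],[0,0,0],1],[[0,0,0],[0,0,0],1],[[0,0,0],[0,0,0],1]]'
python3 - <<'E'
from h import *
s=ctrl.read_state(); im=save("wrist","pics/w6.png"); P=pose(im,s); print(s["eef_pos"],s["tool_rot"])
y=s["eef_pos"]; print("tip exp",proj(im,P,[y[0],y[1],y[2]-75.5]),"red exp",proj(im,P,[527.3,-4.4,41.5]))
p=cv2.imread("pics/w6.png")[150:330,200:440]; cv2.imwrite("pics/w6c.png",cv2.resize(p,(800,600),interpolation=cv2.INTER_CUBIC))
E
```

```text
clock: 15.77
eef_pos: [511.0, -110.6, 190.7]
tool_rot: [-3.138, -0.002, 1.889]
force: [0.6, -0.1, -1.4]
width: 15.0
gripper_force: 59.2
clock: 16.18
eef_pos: [528.0, -1.0, 154.1]
tool_rot: [-3.141, -0.002, 1.896]
force: [-0.5, -1.1, -1.7]
width: 15.2
gripper_force: 59.3
clock: 16.43
eef_pos: [528.2, -4.9, 155.2]
tool_rot: [-3.141, -0.0, 1.889]
force: [0.3, 0.3, -1.5]
width: 15.0
gripper_force: 59.3
[528.18599045  -4.87925991 155.24352065] [-3.14063089e+00 -4.04153282e-04  1.88915608e+00]
tip exp [318.84723596 259.10426919] red exp [317.63461091 240.10197652]
```

View pics/w6c.png

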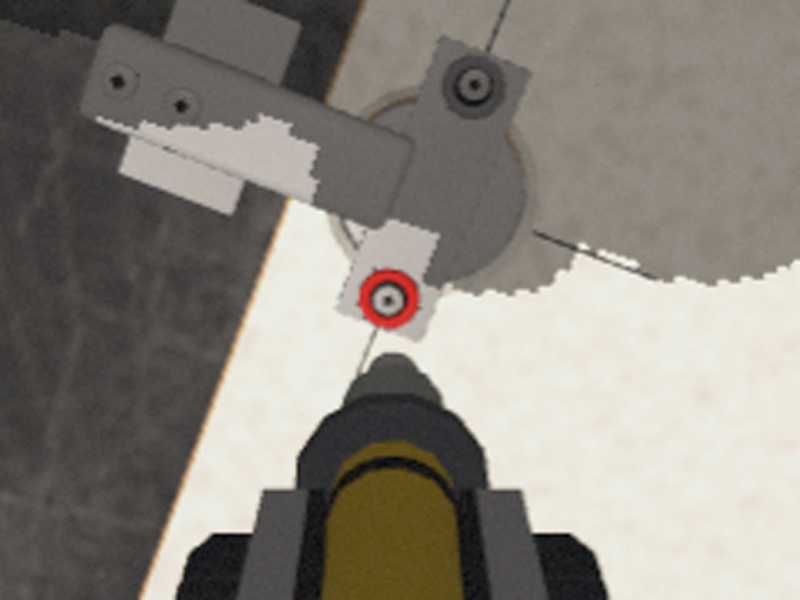

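The punch hangs upright with its tip near crop (393,362), and the red ring is centred at crop (388,299), i.e. pixel (316.6,239.7). Next I'll compute the offset with a mask.

```bash
cat > off.py <<'E'
from h import *
s=ctrl.read_state(); im=ctrl.get_image("wrist"); P=pose(im,s)
hsv=cv2.cvtColor(im["pixels"],cv2.COLOR_RGB2HSV)
m=(((hsv[...,0]<10)|(hsv[...,0]>170))&(hsv[...,1]>130)).astype(np.uint8); m[:215]=0;m[275:]=0;m[:,:295]=0;m[:,340:]=0
c=max(cv2.findContours(m,cv2.RETR_EXTERNAL,cv2.CHAIN_APPROX_NONE)[0],key=cv2.contourArea);(x,y),r=cv2.minEnclosingCircle(c); x0,y0,w,h=cv2.boundingRect(c)
red=onz(im,P,x,y,41.5); print("ring",x,y,r,x0+w/2-.5,y0+h/2-.5,red)
yw=s["tool_rot"][2]; X=np.array([np.cos(yw),np.sin(yw)]);Y=np.array([np.sin(yw),-np.cos(yw)])
d=red[:2]-s["eef_pos"][:2]; print("TCP->red dx,dy",d@X,d@Y,"z",s["eef_pos"][2])
if len(sys.argv)>2:
    t=onz(im,P,float(sys.argv[1]),float(sys.argv[2]),s["eef_pos"][2]-75.5); d=t[:2]-s["eef_pos"][:2]; print("TCP->tip dx,dy",d@X,d@Y)
E
python3 off.py 317.9 258.6
```

```text
ring 315.5 238.5 8.860122680664062 315.5 238.5 [526.28525718  -3.98573321  41.5       ]
TCP->red dx,dy 1.621317886463181 -1.921136374085298 z 155.7335484751573
TCP->tip dx,dy 0.2625971078792064 -0.43164717793671337
```

```bash

python3 -m handwheel '[[[0,0,0],[0.001,-0.0012,0],1],[[0,0,0],[0,0,0],1],[[0,0,0],[0,0,0],1],[[0,0,0],[0,0,0],1],[[0,0,0],[0,0,0],1]]'
python3 off.py; python3 off.py; python3 off.py
```

```text
clock: 16.95
eef_pos: [527.0, -4.0, 155.7]
tool_rot: [3.141, 0.0, 1.89]
force: [0.7, 0.0, -1.9]
width: 14.4
gripper_force: 59.3
ring 317.4447937011719 240.1564483642578 9.015494346618652 317.5 240.5 [526.25947521  -3.7733357   41.5       ]
TCP->red dx,dy 0.5016242033532571 -0.664377240864725 z 155.7226632555272
ring 317.5 240.5 8.860122680664062 317.5 240.5 [526.3548948   -3.90253895  41.5       ]
TCP->red dx,dy 0.2977629906071681 -0.6327283294393619 z 155.65467491136909
ring 317.4364929199219 240.75396728515625 8.93356704711914 317.5 241.0 [526.31836408  -4.03988818  41.5       ]
TCP->red dx,dy 0.14905824115470928 -0.6860934705181614 z 155.60807966344083
```

Aligned to within about 0.3 mm, so I'll go down.

```bash

python3 -m handwheel '[[[0,0,0],[0,-0.0002,0.015],1],[[0,0,0],[0,0,0.012],1],[[0,0,0],[0,0,0.004],1],[[0,0,0],[0,0,0],1],[[0,0,0],[0,0,0],1]]'
python3 -m handwheel '[[[0,0,0],[0,0,0],1],[[0,0,0],[0,0,0],1]]'
python3 off.py
```

```text
clock: 17.52
eef_pos: [526.9, -3.8, 124.7]
tool_rot: [3.142, -0.0, 1.89]
force: [-0.4, -0.7, -1.1]
width: 15.0
gripper_force: 59.3
clock: 17.68
eef_pos: [527.3, -3.9, 125.2]
tool_rot: [3.14, 0.0, 1.89]
force: [-0.5, -0.3, -0.1]
width: 15.0
gripper_force: 59.3
ring 316.53106689453125 254.38198852539062 9.824291229248047 316.5 252.5 [526.17884226  -4.02909087  41.5       ]
TCP->red dx,dy 0.19429307296989337 -1.114915384282946 z 125.1757976836787
```

```bash

python3 -m handwheel '[[[0,0,0],[0,-0.0005,0.004],1],[[0,0,0],[0,0,0.002],1],[[0,0,0],[0,0,0],1],[[0,0,0],[0,0,0],1]]'
python3 off.py
python3 -m handwheel '[[[0,0,0],[0,0,0.001],1],[[0,0,0],[0,0,0.001],1],[[0,0,0],[0,0,0.001],1],[[0,0,0],[0,0,0],1]]'
python3 -m handwheel '[[[0,0,0],[0,0,0.001],1],[[0,0,0],[0,0,0.001],1],[[0,0,0],[0,0,0],1],[[0,0,0],[0,0,0],1]]'
python3 -c "
from h import *
print(ctrl.read_state()['force'],ctrl.read_state()['eef_pos'])"
```

```text
clock: 18.07
eef_pos: [526.1, -4.2, 118.3]
tool_rot: [-3.141, -0.0, 1.89]
force: [-0.8, 0.5, -0.4]
width: 14.8
gripper_force: 59.3
ring 319.0 258.0 10.198139190673828 319.0 255.5 [526.15101568  -3.92512884  41.5       ]
TCP->red dx,dy 0.2077356641765363 0.12767170022657717 z 118.31861691075652
clock: 18.45
eef_pos: [526.4, -4.1, 115.5]
tool_rot: [3.141, 0.0, 1.89]
force: [0.4, -0.5, -0.3]
width: 14.6
gripper_force: 59.3
clock: 18.78
eef_pos: [526.4, -4.1, 113.6]
tool_rot: [3.141, 0.0, 1.89]
force: [0.9, 0.4, 0.5]
width: 14.7
gripper_force: 59.3
[0.89861547 0.43340659 0.49615744] [526.41571225  -4.11786223 113.58925922]
```

```bash

python3 -m handwheel '[[[0,0,0],[0,0,0.001],1],[[0,0,0],[0,0,0.001],1],[[0,0,0],[0,0,0.001],1],[[0,0,0],[0,0,0.001],1],[[0,0,0],[0,0,0],1]]'
for i in 1 2 3 4 5; do python3 -m handwheel '[[[0,0,0],[0,0,0],1],[[0,0,0],[0,0,0],1]]' | grep -E "eef|rot|force:" | grep -v grip; done
python3 off.py
```

```text
clock: 19.2
eef_pos: [526.4, -4.1, 109.5]
tool_rot: [3.141, 0.0, 1.89]
force: [-0.7, 0.2, 3.0]
width: 14.8
gripper_force: 59.4
eef_pos: [526.4, -4.1, 109.6]
tool_rot: [3.141, 0.0, 1.89]
force: [-0.2, -0.0, 1.8]
eef_pos: [526.4, -4.1, 109.6]
tool_rot: [3.141, 0.0, 1.89]
force: [0.1, -1.0, 2.5]
eef_pos: [526.4, -4.1, 109.6]
tool_rot: [3.141, 0.0, 1.89]
force: [0.7, 0.0, 2.9]
eef_pos: [526.4, -4.1, 109.6]
tool_rot: [3.141, 0.0, 1.89]
force: [-0.1, 0.1, 3.3]
eef_pos: [526.4, -4.1, 109.6]
tool_rot: [3.141, 0.0, 1.89]
force: [0.4, -0.4, 2.5]
ring 319.0 260.5 10.111974716186523 319.0 257.5 [526.05964442  -2.62259205  41.5       ]
TCP->red dx,dy 1.5250809562534768 0.15011602956141967 z 109.55631242573304
```

The push is about 4 N. To tell the hole floor from the 1.5 mm higher ring top, I'll compare averaged forces with the punch lifted slightly.

```bash
cat > f.py <<'E'
from h import *
F=[];Z=[]
for i in range(16):
    ctrl.get_image("scene"); s=ctrl.read_state(); F.append(s["force"]); Z.append(s["eef_pos"])
print(np.mean(F,0).round(2),(np.std(F,0)/4).round(2),np.mean(Z,0).round(2))
E
python3 f.py
python3 -m handwheel '[[[0,0,0],[0,0,-0.004],1],[[0,0,0],[0,0,-0.0027],1],[[0,0,0],[0,0,0],1],[[0,0,0],[0,0,0],1]]' >/dev/null; python3 f.py
python3 -m handwheel '[[[0,0,0],[0,0,-0.003],1],[[0,0,0],[0,0,0],1],[[0,0,0],[0,0,0],1],[[0,0,0],[0,0,0],1]]' >/dev/null; python3 f.py; python3 off.py
```

```text
[ 0.35 -0.11  2.66] [0.15 0.12 0.1 ] [526.37  -4.11 109.55]
[ 0.   -0.09 -1.18] [0.13 0.13 0.12] [526.09  -4.2  116.09]
[ 0.01  0.02 -1.23] [0.12 0.13 0.09] [526.28  -4.15 119.21]
ring 318.5 257.5 10.12432861328125 318.5 254.5 [526.11621753  -3.99821698  41.5       ]
TCP->red dx,dy 0.20178372191059096 -0.11029864395592416 z 119.23011284493754
```

There was no contact at 116.1 mm, and 3.9 N at 109.55 mm implies the nose is 6.2 mm in. So the tip was on the hole's floor, and I'll press back and hand in.

```bash

python3 -m handwheel '[[[0,0,0],[0,0,0.0027],1],[[0,0,0],[0,0,0.001],1],[[0,0,0],[0,0,0.001],1],[[0,0,0],[0,0,0.001],1],[[0,0,0],[0,0,0.001],1]]'>/dev/null
python3 -m handwheel '[[[0,0,0],[0,0,0.001],1],[[0,0,0],[0,0,0.001],1],[[0,0,0],[0,0,0.001],1],[[0,0,0],[0,0,0],1],[[0,0,0],[0,0,0],1]]'
python3 f.py
```

```text
clock: 24.03
eef_pos: [526.4, -4.1, 109.6]
tool_rot: [3.141, 0.0, 1.89]
force: [0.1, 0.4, 3.0]
width: 14.8
gripper_force: 59.6
[ 0.36 -0.04  2.47] [0.17 0.13 0.11] [526.41  -4.12 109.59]
```

Same height and force as before (3.7 N, nose about 6 mm in), and the arm is still.

```bash
python3 -c "
from cell import ctrl
print(ctrl.finish_job())"
```

```text
the job is handed in; nothing more can be done
None
```

The job is handed in at about 25 s: the hinge sits home and square in the bore, and the gripper holds the yellow punch upright in the red hole at about 3.7 N, nose about 6 mm in; the verdict was not reported back.

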